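# Refit the store trolley's wheel on its studded hub

### The arm

A 6-joint arm with a two-finger parallel gripper is mounted at the origin on the work surface. World frame = base frame: x ahead of the robot, y to its left, z up, the work surface at z = 0. Lengths are in m, angles in rad, forces in N, time in s.
With the tool pointing down it reaches from about 0.3 to 0.95 m from the base axis. Payload 3.1 kg.
Tool frame: the origin (TCP) lies at the very end of the fingers, on their centre line; the grasp point (between the pads) lies 19 mm behind it (grasp_offset is the distance from the TCP to the grasp point, in m); y points along the fingers, x is the direction in which the jaws open and shut, and the axes are right-handed (so a half turn about y gives the same grasp; the last joint's range is limited). The gripper opens to 85 mm and grips with 20 to 120 N. Pads are 22 mm wide; open, the fingers measure 114 mm over their backs; the gripper's body (76 mm by 85 mm) begins 54 mm behind the grasp point. The pads swing forward as they close: fully open they stand 13 mm farther back than shut.
Start: joints at [-1.269, 0.308, 1.634, -0, 1.2, -0.07], TCP at [0.227, -0.582, 0.231] pointing down, gripper open.
Joint ranges: [-3.06, 3.06], [-0.79, 1.96], [0.05, 2.63], [-1.19, 4.34], [0.05, 2.64], [-2.94, 2.94]. Speed limits (rad/s): [2.79, 2.79, 3.14, 3.14, 3.14, 3.14].

### API

Orientations are given as a rotation vector (axis times angle).
In Python, from workcell import * gives the robot as it stands. Calls block until the motion is done:
- goto(position, orientation): joint-space move of the TCP to a pose.
- line_to(position, velocity=0.15, rotation=None): straight line of the TCP; rotation=None keeps the orientation; velocity is the mean speed in m/s.
- set_joints(angles): joint-space move.
- command_gripper(opening, newtons=None): opening from 0.0 (shut) to 1.0 (fully open); newtons is the grip in N (None keeps the last); returns when the fingers have stopped.
- wait(seconds).
- solve_ik(position, orientation): joint angles nearest the present ones, or None.
- get_state(): the state.
- grab_frame(name): name is "side" or "top" or "wrist"; returns (picture, depth): 480x640x3 uint8, red, green, blue; 480x640 float32, m along the optical axis (not along the pixel's ray), 0 where there is no reading.
- camera_info(name): a dict with "mtx" (3x3 intrinsics, pixels), "k1" (the pictures are not rectified: a ray, as slopes to the right and down, at radius r is drawn at 1 + k1 r^2 times it, then the intrinsics apply), "rvec" (rotation vector, rad) and "tvec" (3), from world to camera coordinates, as OpenCV has them; the wrist camera has in their place "mount" (4x4, takes a point from camera to tool coordinates, whose origin is the TCP and whose axes are the tool frame's). Camera axes: x right, y down, z forward; pixel columns grow to the right and rows downward; lengths in m; the calibration is good to about 2 mm. A picture is of the moment at which its call begins: read the wrist's pose just before it. camera_info takes no time and is no camera call.
A pose or a line that the arm cannot do raises MotionError and nothing moves.
- sign_off(): hands the job in, once; it reports no verdict.
Trained networks look in the newest picture that a camera, given by its name, has taken for a name from the list of things; names that differ only in an ending like _2 or _b are one class to them, and where a whole thing is asked for, a point or a joint stands for the part that bears it (a point fixed in the world has none). Each returns a list of dicts, best first, with "confidence" (0 to 1); they miss things now and then, are a little off and sometimes report something else, mostly with a low value. They report only what shows in the picture. A call takes as long as a camera call. They do not tell look-alikes from the thing itself.
- look_for(camera, query): "point" ([x, y, z] in m, in world coordinates, good to about 4 mm: the middle of the surface that is visible of it).
- outline_of(camera, query): "pixels" (480x640 bool, what is visible of it).
- pinpoint(camera, query): "point" ([x, y, z] in m, in world coordinates, good to about 4 mm: a listed point, or the origin of a listed thing).
The state is a dict: "time": time; "joint_pos": joint angles; "qvel": joint speeds; "tau": joint torques, N m; "tool_pos": TCP position; "tcp_rot": TCP orientation; "wrist_force": force on the tool from outside, world axes, zero at the start; "moment": the same for the moment, N m; "gripper_width": opening from 0.0 (shut) to 1.0 (fully open).
Only numpy, scipy, OpenCV 4.12 (cv2) and the standard library are available. Lean on these libraries where they do the work, as an engineer would, in place of code of your own. Each camera call takes 0.05 s, during which the arm holds its last target. There are 200 camera calls.

### The job

Put the loose trolley wheel, centre tube up, on the upright hub that is bolted to the counter: lower it over the spindle, turn it gently until all five studs find its five holes, and let it down until it sits fully home, flat on the hub flange, then let go. Nobody knows at what angle the studs stand, so find it by feel or by looking, never lean hard on the studs, and leave the other things on the counter where they are.

Things in the scene. Friction and masses are not known exactly. Their poses are not given: they have to be found in the camera images.
- wheel: The loose trolley wheel, lying flat, 0.4 to 0.85 kg. Black tyre 140 mm across, 32 mm high, inner opening 100 mm; in it a pale metal web 10 mm thick, flush with the underside, with five holes; in the middle a round steel tube. Origin: centre of the underside; z is the wheel's axis, up at the start.
- tube_top (a point): Centre of the top of the wheel's plain round steel tube: 50 mm across, its top 60 mm above the wheel's underside, 28 mm above the tyre; the place to grip the wheel, at any angle. Between tube and tyre 25 mm of room is free all round, down to the web 50 mm below this point. The tube has a bore 22 mm across, right through the wheel.
- hole0 (a point): Centre, at the underside, of one of the five through holes in the wheel's web: 11 mm across, evenly spaced (72 degrees) on a circle of 38 mm radius; this one lies on the wheel's own +x axis.
- hub_stand: The hub unit, bolted to the counter: square dark foot 120 by 120 by 12 mm, grey housing, on top a round steel flange 92 mm across, its face 58 mm above the counter, with five studs round a spindle. Origin: centre of the foot's underside; it may stand turned. Pressing the wheel on it with over 80 N (all contacts added up) spoils the studs.
- hub_face (a point): Centre of the flange's flat upper face, z up along the spindle: where the wheel's origin must come to lie. Five flat-ended dark studs, 8 mm thick, stand 18 mm up from the face, evenly spaced on a circle of 38 mm radius. Their angle is unknown, differs each time and is not told by this pose. The hub's brake is on: it holds up to about 3 N m.
- spindle_tip (a point): Top of the spindle's domed end, 48 mm above the flange face; the spindle is 20 mm thick and centres the wheel within about 1 mm. With the holes out of line the wheel stands on the stud tips, 18 mm above the face; turned into line to about 2 degrees (at most 72 degrees of turning, either way) it can slide down to the face.
- screwdriver: Bystander: a screwdriver lying on the counter.
- wrench: Bystander: a wrench lying on the counter.
- parts_tray: Bystander: an open grey tray 110 mm by 80 mm, 35 mm high.
- tape_roll: Bystander: a brown roll core 104 mm across, 48 mm high, with no studs or holes.
- mug: Bystander: a white mug 80 mm across, 95 mm high.
- stapler: Bystander: a black stapler 150 mm long, 51 mm high.
- oil_can: Bystander: a closed round can 56 mm across, 110 mm high.
Mind the look-alikes: they are no part of the job. Leave any pink look-alike of the hub_stand alone.

How it is judged:
By the outcome, as a careful person would: the job done as asked, in the order asked, and still so for the second after the job is handed in, with the robot touching nothing.
It also fails if it takes over 70 s, if anything falls off the work surface, if the arm or the gripper's body presses on something with over 40 N, if the wrist force passes 120 N, or if a joint passes its speed limit or range.

## Working session

There is one attempt and no reset: what is moved stays moved. The work goes in short steps, each a Python script; the robot and the scene stay as the last script left them, time stands still between calls to the robot, and variables do not carry over. Pictures are saved under pics/ and viewed, about 8 in all and at most 12, crops included, and the job is handed in when it is done.

```bash
mkdir -p pics; ls
python3 - <<'E'
from workcell import *
import cv2,numpy as np
print(get_state())
a=[]
for n in ("top","side"):
    p,d=grab_frame(n); cv2.imwrite(f"pics/{n}0.png",p[:,:,::-1]); np.save(n+"0.npy",d)
    ci=camera_info(n); print(n,{k:np.round(v,4).tolist() for k,v in ci.items() if k in("mtx","k1","rvec","tvec")})
    for q in ("wheel","hub_stand"):
        for r in look_for(n,q): print(n,q,"look",np.round(r["point"],3),r["confidence"])
    for q in ("tube_top","hub_face","spindle_tip","wheel","hole0"):
        for r in pinpoint(n,q): print(n,q,np.round(r["point"],3),r["confidence"])
print(camera_info("wrist"))
E
```

```text
pics
{'time': 0.0, 'joint_pos': array([-1.26870340e+00,  3.09020805e-01,  1.63523482e+00, -5.80220721e-05,
        1.19970651e+00, -6.96985332e-02]), 'qvel': array([ 0.00103591, -0.00231618, -0.00016866, -0.00115653,  0.00040491,
        0.00022702]), 'tau': array([ 1.06067866e-03, -4.15251052e+01, -2.76665568e+01, -1.57542723e-05,
        1.00620015e-02, -3.04044363e-05]), 'tool_pos': array([ 0.22675855, -0.58149947,  0.23001426]), 'tcp_rot': array([-1.36100316,  0.93246302, -0.92934152]), 'wrist_force': array([ 0.01568357, -0.39768141,  0.21540705]), 'moment': array([-0.03378907,  0.03593572,  0.00905676]), 'gripper_width': 0.9983733302809819}
top {'mtx': [[581.2291, 0.0, 315.0877], [0.0, 581.2291, 232.0202], [0.0, 0.0, 1.0]], 'k1': -0.1115, 'rvec': [2.1995, -2.1847, 0.0812], 'tvec': [-0.0064, 0.5286, 1.5167]}
top wheel look [ 0.525 -0.252  0.034] 0.64
top hub_stand look [0.32  0.165 0.014] 0.78
top hub_stand look [0.509 0.198 0.017] 0.72
top hub_stand look [ 0.298 -0.227  0.015] 0.58
top tube_top [ 0.525 -0.258  0.057] 0.78
top hub_face [0.507 0.206 0.057] 0.86
top hub_face [0.311
[... 987 characters left out ...]
dle_tip [ 0.526 -0.259  0.06 ] 0.62
side spindle_tip [ 0.299 -0.23   0.107] 0.59
side wheel [ 0.528 -0.258  0.002] 0.86
side hole0 [ 0.503 -0.288  0.001] 0.96
{'mtx': array([[355.70804685,   0.        , 325.31572511],
       [  0.        , 355.70804685, 234.78089335],
       [  0.        ,   0.        ,   1.        ]]), 'k1': 0.017824735353819062, 'mount': array([[ 9.99999552e-01, -5.88160401e-04,  7.41713612e-04,
         2.32431997e-04],
       [-8.80360123e-04, -2.89872952e-01,  9.57064730e-01,
        -1.42573650e-01],
       [-3.47904861e-04, -9.57064954e-01, -2.89873340e-01,
         7.36138293e-02],
       [ 0.00000000e+00,  0.00000000e+00,  0.00000000e+00,
         1.00000000e+00]])}
```

View pics/top0.png

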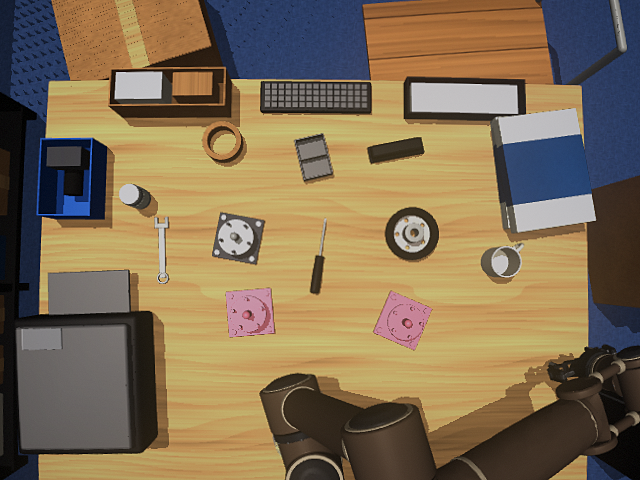

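View pics/side0.png

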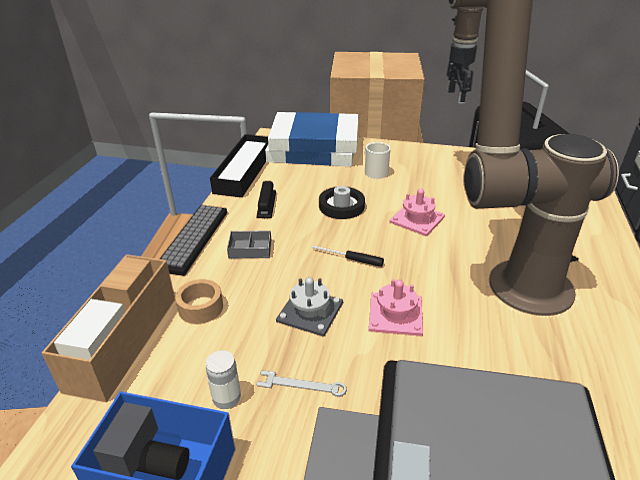

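Candidates for the hub in the top view: grey on a dark foot (238,237), pink (250,312) and pink (403,320). The grey one, at about (0.51,0.207), fits the dark foot, grey housing and steel flange. The wheel is at (412,233), about (0.526,-0.256); the tape roll at (222,142) is brown with no web. Next I'll check both up close with the wrist camera.

```bash
cat > h.py <<'E'
from workcell import *
import numpy as np, cv2
from scipy.spatial.transform import Rotation as Ro
def rot(a): # tool down, jaw axis at yaw a
    c,s=np.cos(a),np.sin(a)
    return Ro.from_matrix(np.array([[c,0,-s],[s,0,c],[0,-1,0]])).as_rotvec()
def yaw():
    x=Ro.from_rotvec(get_state()["tcp_rot"]).as_matrix()[:,0]; return np.arctan2(x[1],x[0])
def shot(name):
    s=get_state(); p,d=grab_frame("wrist"); cv2.imwrite(f"pics/{name}.png",p[:,:,::-1])
    M=camera_info("wrist")["mount"]; T=np.eye(4); T[:3,:3]=Ro.from_rotvec(s["tcp_rot"]).as_matrix(); T[:3,3]=s["tool_pos"]
    return p,d,T@M
def project(P,W):
    ci=camera_info("wrist"); q=(np.asarray(P)-W[:3,3])@W[:3,:3]
    u=q[...,:2]/q[...,2:]; u=u*(1+ci["k1"]*(u**2).sum(-1,keepdims=True))
    return u*ci["mtx"][0,0]+ci["mtx"][:2,2]
def ortho(p,W,c,z,half=.08,n=400): # row0 = +y, col0 = -x
    g=np.linspace(-half,half,n); X,Y=np.meshgrid(c[0]+g,c[1]-g)
    m=project(np.stack([X,Y,np.full_like(X,z)],-1),W).astype(np.float32)
    return cv2.remap(p,m[...,0],m[...,1],cv2.INTER_LINEAR)
def force(): return get_state()["wrist_force"]
E
python3 - <<'E'
from h import *
for nm,c,zs in (("hub",(.509,.207),(.058,.076)),("wheel",(.526,-.256),(.010,.060))):
    best=None
    for a in np.linspace(-np.pi,np.pi,25):
        zt=np.array([-np.sin(a),np.cos(a)]); pos=[*(np.array(c)-.06*zt),.2]
        q=solve_ik(pos,rot(a))
        if q is not None:
            e=abs(q[5])+abs(q[3])
            if best is None or e<best[0]: best=(e,a,pos,q)
    print(nm,best[1],np.round(best[3],2))
    goto(best[2],rot(best[1])); wait(.3)
    p,d,W=shot(nm+"1"); np.savez(nm+"1.npz",p=p,d=d,W=W)
    cv2.imwrite(f"pics/{nm}1o.png",np.hstack([ortho(p,W,c,z) for z in zs])[:,:,::-1])
    for q in (("hub_face","spindle_tip") if nm=="hub" else ("tube_top","wheel","hole0")):
        for r in pinpoint("wrist",q): print(q,np.round(r["point"],4),round(r["confidence"],2))
    print(get_state()["time"])
E
```

```text
hub 0.26179938779914913 [ 0.2   0.19  1.85 -0.    1.1  -0.06]
hub_face [0.5089 0.2063 0.059 ] 0.89
hub_face [0.3117 0.1726 0.0587] 0.76
spindle_tip [0.317  0.1719 0.1114] 0.83
spindle_tip [0.5114 0.2052 0.1064] 0.69
4.0333
wheel -0.5235987755982991 [-0.63  0.26  1.76 -0.    1.12 -0.11]
tube_top [ 0.5284 -0.2585  0.0589] 0.77
wheel [ 5.237e-01 -2.578e-01  2.000e-04] 0.76
hole0 [ 0.5238 -0.2583  0.0015] 0.53
6.2083
```

View pics/hub1o.png

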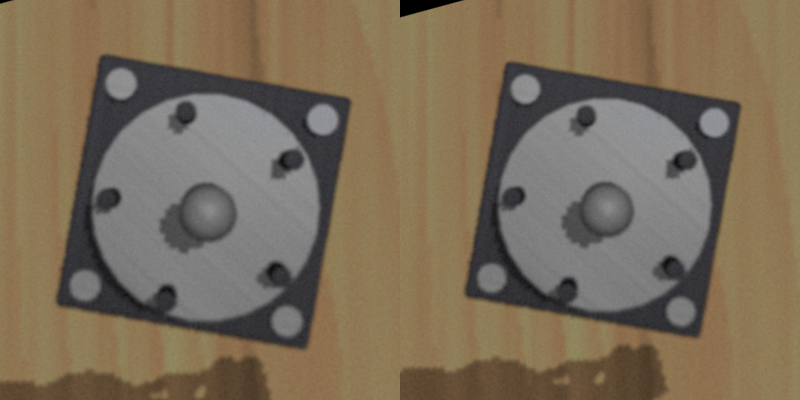

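View pics/wheel1o.png

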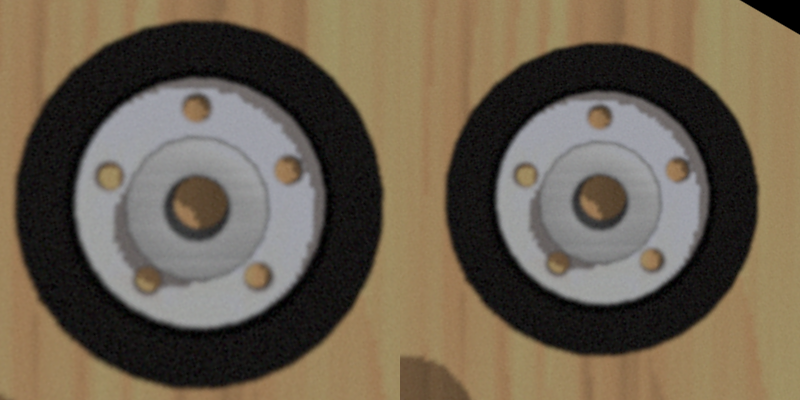

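The hub crop shows the grey hub on its dark foot. Its stud tips sit at (186,116), (284,159), (273,266), (168,288) and (114,195) in the right panel, which puts the stud angle at 30.0° mod 72 and the centre at (0.511,0.205). The wheel's holes are at (197,108), (288,170), (257,277), (148,280) and (109,176), giving a hole angle of 19.9° and the centre at (0.526,-0.257). Turning the wheel by +10° should line them up.

Run:
```python
from h import *
w=np.array([.5262,-.257]); a=-.12
command_gripper(.72,60)
goto([*w,.14],rot(a)); line_to([*w,.075],.12); f0=force(); 
line_to([*w,.026],.06); print("down",force()-f0,get_state()["tool_pos"],get_state()["gripper_width"])
command_gripper(0.0,60); print("grip",get_state()["gripper_width"],force()-f0)
line_to([*w,.19],.12); wait(.3); print("lift",force()-f0,get_state()["gripper_width"])
b=a+np.radians(10.1); h=np.array([.511,.205])
line_to([*h,.19],.2,rot(b)); wait(.3)
s=get_state(); print(s["time"],s["tool_pos"],yaw(),s["joint_pos"],force()-f0,s["moment"])
shot("held"); p,_=grab_frame("side"); cv2.imwrite("pics/side1.png",cv2.resize(p[180:360,200:440,::-1],None,fx=3,fy=3))
```

```text
down [-0.06539851  0.58740452 -0.31774448] [ 0.52653959 -0.25720171  0.02623971] 0.7198316245398285
grip 0.5731904884046733 [-1.19747464  0.34674329  3.72850006]
lift [-0.60431118  0.73936453 -7.38774143] 0.573247517997943
13.5 [0.51108137 0.2047258  0.19002141] 0.0557707167533027 [ 3.01929336e-01  2.10061110e-01  1.84696126e+00 -4.15747340e-05
  1.08457568e+00  2.46178046e-01] [-0.8217183   0.86338268 -8.70052689] [-0.07055645  0.02521002 -0.02401708]
```

View pics/side1.png

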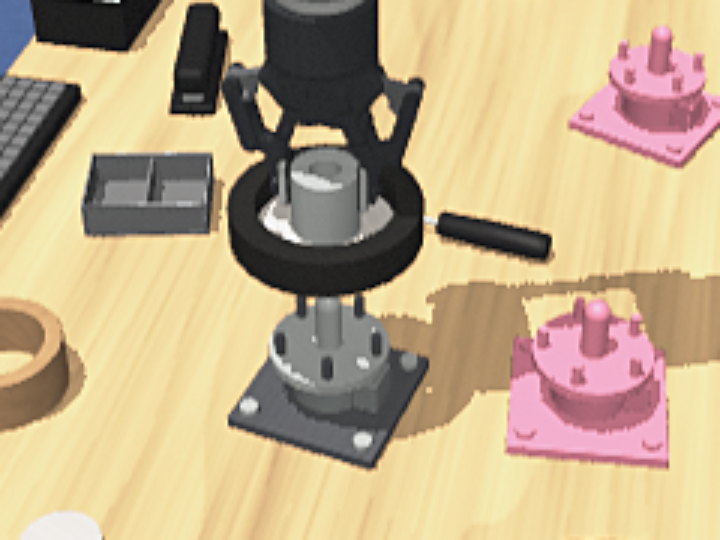

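View pics/held.png

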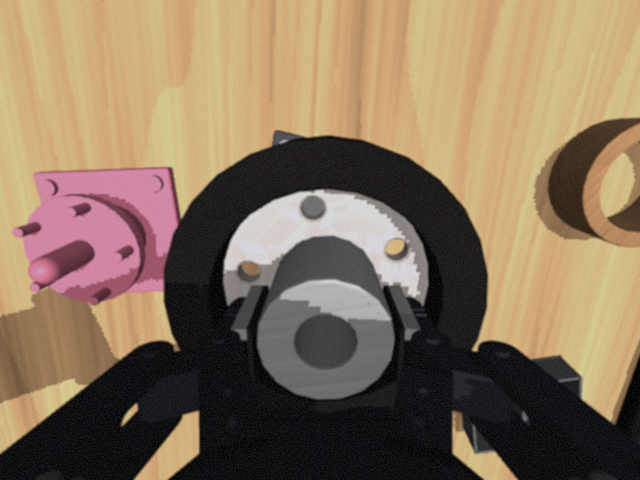

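The side crop shows the wheel held level over the grey hub. The wrist view shows web holes at (313,207), (396,247) and (250,270). I'll check the held angle from these, then lower in small steps, watching the force.

```bash
cat >> h.py <<'E'
def down(zt,lim,step=.002,v=.03):
    """step down to zt, stop when vertical reaction exceeds lim; follow lateral forces"""
    z=get_state()["tool_pos"][2]; base=np.load("base.npy"); xy=get_state()["tool_pos"][:2]
    while z>zt+1e-5:
        z=max(z-step,zt); line_to([*xy,z],v); f=force()-base
        if abs(f[2])>lim or np.hypot(*f[:2])>15: break
    s=get_state(); print("t %.1f cmd z %.4f pos %s f %s yaw %.3f m %s"%(s["time"],z,np.round(s["tool_pos"],4),np.round(f,1),yaw(),np.round(s["moment"],2))); return z,f
E
python3 - <<'E'
from h import *
from scipy.optimize import least_squares
M=camera_info("wrist")["mount"]; s=get_state(); T=np.eye(4); T[:3,:3]=Ro.from_rotvec(s["tcp_rot"]).as_matrix(); T[:3,3]=s["tool_pos"]; W=T@M
px=np.array([(396,247),(313,207),(250,270)])
k=np.argsort([0,1,2])
def P(v,offs):
    th=v[2]+np.radians(offs); return np.stack([v[0]+.038*np.cos(th),v[1]+.038*np.sin(th),np.full(3,.174)],-1)
for offs in ([0,72,144],[-72,0,72]):
    r=least_squares(lambda v:(project(P(v,np.array(offs)),W)-px).ravel(),[.511,.205,np.radians(30)])
    print(offs,r.x[:2],np.degrees(r.x[2]),r.cost)
np.save("base.npy",force())
line_to([*s["tool_pos"][:2],.138],.1); down(.108,8)
E
```

```text
[0, 72, 144] [0.51126641 0.20653476] 30.707900883571934 4.873712350479843
[-72, 0, 72] [0.51126641 0.20653476] 102.7079005548013 4.873712350480467
t 18.3 cmd z 0.1080 pos [0.5115 0.205  0.108 ] f [-0.6 -0.  -0.3] yaw 0.056 m [-0.15 -0.03 -0.01]
```

The held angle comes out at about 30.7° against 30° for the studs, and the wheel is over the spindle with no side force. I'll go on down past the stud tips.

Run:
```python
from h import *
down(.0845,10)
```

```text
t 21.3 cmd z 0.0845 pos [0.5117 0.205  0.085 ] f [-0.5 -1.8  3.9] yaw 0.056 m [-0.4   0.33  0.06]
```

The studs went straight into the holes, with the commanded height well below the 0.102 tip level. Now I'll seat it gently.

Run:
```python
from h import *
for i in range(2): down(get_state()["tool_pos"][2]-.0015-.0005,14,.0005)
p,d=grab_frame("side"); cv2.imwrite("pics/side2.png",cv2.resize(p[220:350,240:380,::-1],None,fx=4,fy=4))
```

```text
t 22.0 cmd z 0.0835 pos [0.5117 0.205  0.085 ] f [-4.3 -2.9 14.8] yaw 0.056 m [-0.5   0.89  0.02]
t 22.5 cmd z 0.0840 pos [0.5117 0.205  0.085 ] f [-5.6 -4.7 14.9] yaw 0.056 m [-0.52  0.94  0.06]
```

View pics/side2.png

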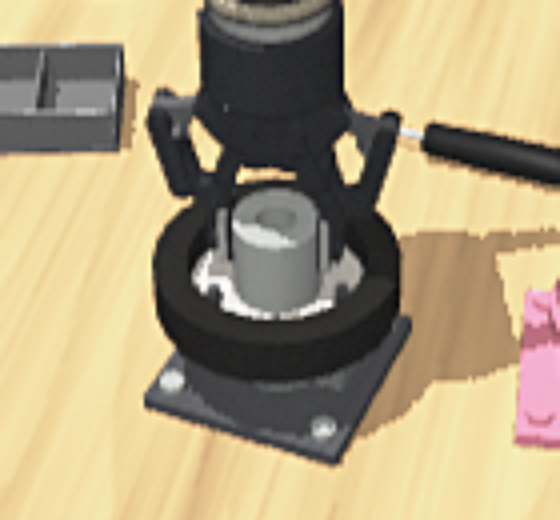

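The wheel is down on the hub with the studs in the web (notches at (215,290) and (350,280)), stopped about 0.8 mm from the nominal home height. I'll unload, release, back off and check how it sits.

Run:
```python
from h import *
s=get_state(); xy=s["tool_pos"][:2]
line_to([*xy,.0848],.02); command_gripper(.72); wait(.3); print("rel",force()-np.load("base.npy"),get_state()["gripper_width"])
line_to([*xy,.15],.08); a=yaw(); zt=np.array([-np.sin(a),np.cos(a)])
line_to([*(np.array([.511,.205])-.06*zt),.22],.15); wait(.4)
p,d,W=shot("end"); ci=camera_info("wrist")
# depth -> world points, robust heights of tyre top by azimuth
v,u=np.mgrid[0:480,0:640]; k=cv2.undistortPoints(np.stack([u,v],-1).reshape(-1,1,2).astype(float),ci["mtx"],np.array([0,0,0,0,0.])).reshape(480,640,2)
r2=(k**2).sum(-1,keepdims=True); k=k/(1+ci["k1"]*r2)
X=np.concatenate([k*d[...,None],d[...,None]],-1)@W[:3,:3].T+W[:3,3]; X=X[d>0]
c=np.array([.5115,.205]); r=np.hypot(*(X[:,:2]-c).T)
m=(r>.053)&(r<.067)&(X[:,2]>.07); A=np.c_[X[m,:2]-c,np.ones(m.sum())]
co=np.linalg.lstsq(A,X[m,2],rcond=None)[0]; print("tyre top z (home .090, on tips .108)",co[2],"tilt deg",np.degrees(co[:2]),m.sum())
m=(r<.024)&(r>.012)&(X[:,2]>.09); print("tube top (home .118)",np.median(X[m,2]))
m=(r>.1)&(r<.12)&(abs(X[:,2])<.01); print("counter",np.median(X[m,2]))
s=get_state(); print(s["time"])
cv2.imwrite("pics/endo.png",np.hstack([ortho(p,W,c,.068),ortho(p,W,c,.09)])[:,:,::-1])
```

```text
rel [0.93865468 0.05504004 6.81407834] 0.716571911421428
tyre top z (home .090, on tips .108) 0.14371519065769214 tilt deg [  2.51698163 -79.07207677] 18367
tube top (home .118) 0.11789523385092436
counter -2.4219716069640018e-05
25.5833
```

View pics/endo.png

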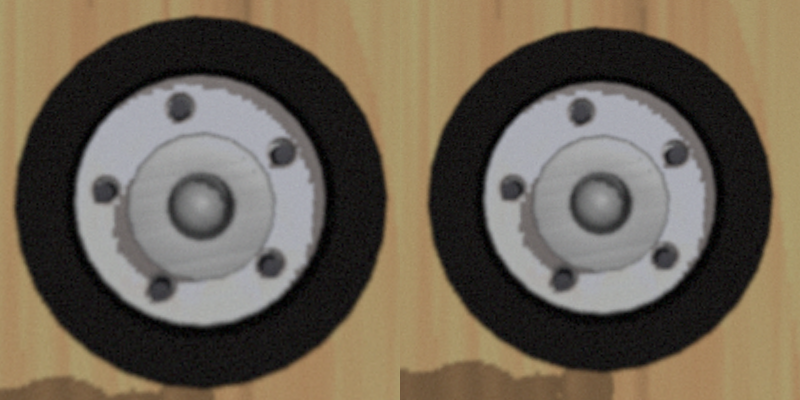

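All five studs show in their holes, the spindle is central, and the tube top is at 0.1179 (home is 0.118). The tyre plane fit picked up points on the gripper itself, so I'll redo it with those cut out, then hand in if it's flat.

Run:
```python
from h import *
p,d,W=shot("end2"); ci=camera_info("wrist")
v,u=np.mgrid[0:480,0:640]; K=ci["mtx"]
k=np.stack([(u-K[0,2])/K[0,0],(v-K[1,2])/K[1,1]],-1); k=k/(1+ci["k1"]*(k**2).sum(-1,keepdims=True))
X=np.concatenate([k*d[...,None],d[...,None]],-1)@W[:3,:3].T+W[:3,3]; X=X[d>0]
c=np.array([.5115,.205]); r=np.hypot(*(X[:,:2]-c).T)
for n,lo,hi,a,b in (("tyre",.053,.067,.08,.1),("tube",.012,.024,.11,.13)):
    m=(r>lo)&(r<hi)&(X[:,2]>a)&(X[:,2]<b); co=np.linalg.lstsq(np.c_[X[m,:2]-c,np.ones(m.sum())],X[m,2],rcond=None)[0]
    print(n,co[2],np.degrees(co[:2]),m.sum())
ok=abs(co[2]-.118)<.0012
line_to(get_state()["tool_pos"]+[0,0,.06],.15); wait(.5); print(ok,get_state()["time"],force())
if ok: sign_off()
```

```text
tyre 0.08995370060438417 [0.0452583 0.0288891] 10016
tube 0.11790265505447572 [-0.00140634 -0.01753753] 3112
True 26.6833 [-0.52769113 -0.81950754 -0.07670522]
the job is handed in; nothing more can be done
```

The wheel is on the grey hub, tube up and fully home on the flange. I let go, backed the gripper clear and handed the job in at about 27 s.

- **How it went:** The wrist camera put the studs at 30.0° and the wheel's holes at 19.9°, so I turned the held wheel by 10.1°. It slid over the spindle and onto the studs at the first try. The pressing force was about 23 N at most, by wrist-force change.
- **Last checks:** After release the tyre top was at 0.0900 m and the tube top at 0.1179 m (fully home is 0.090 and 0.118). Tilt was under 0.06°, and all five studs showed in their holes.
- **Checks that disagreed:** The first tyre-plane fit was wrong because it included points on the gripper. I repeated it without them and it agreed. While I was pressing, the wheel seemed to stop about 0.8 mm high by the TCP height, but the depth check after release did not show that.
- **Bystanders:** I didn't reach for or grip any of the other things, including the pink look-alikes, but I took no final picture of the whole counter to confirm they hadn't moved.

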